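# Test a touch strip with a light fingertip

### The job

Test the U-shaped touch strip on the grey trainer: run the fingertips lightly along the copper from the round pad, round both corners, to the last, square-cut piece, so that each of the seven pieces is touched in turn, then lift clear. Press gently, never pushing the sprung strip down to its stop, and do not lift the trainer or shift it from its place. Leave the spool inside the U, the tin, the phone and the tweezers where they are.

Things in the scene. Friction and masses are not known exactly. Their poses are not given: they have to be found in the camera images.
- trainer: touch-strip trainer: loose grey metal case, 210 (x) by 160 (y) by 30 mm high, 1.3 to 2 kg, flat on the table at any yaw. Origin: centre of its underside, z up. 12 mm above its top, a U-shaped green board 24 mm wide carries seven copper pieces with gaps of 3 mm: one leg along +x (round pad, pieces 2, 3), the cross leg along -y (4, 5), the other leg along -x (6, 7)
- strip (a joint): how far the whole touch strip (all pieces together, on springs) is pressed straight down, m: 0 = free, 0.010 = on its stop. It starts to give at about 1 N and then stiffens by 0.5 N per mm (about 3 N at 4 mm, 5.5 N at 9 mm); it springs back when let go
- piece1: the round copper pad, 36 mm across, 3 mm thick, where the strip starts. Origin: centre of its top face, z up, 47 mm above the table when not pressed, at x = -70, y = +50 mm in the trainer's frame
- piece2: copper bar, 16 mm wide, 3 mm thick, 48 mm long along its x axis (x points the way the fingertip travels). Origin: centre of its top face, z up, 47 mm above the table when not pressed, at x = -25, y = 50 mm in the trainer's frame
- piece3: copper bar, 16 mm wide, 3 mm thick, 48 mm long along its x axis (x points the way the fingertip travels). Origin: centre of its top face, z up, 47 mm above the table when not pressed, at x = 26, y = 50 mm in the trainer's frame; its end meets the first corner
- piece4: copper bar, 16 mm wide, 3 mm thick, 56.5 mm long along its x axis (x points the way the fingertip travels). Origin: centre of its top face, z up, 47 mm above the table when not pressed, at x = 62, y = 29.75 mm in the trainer's frame; first half of the cross leg of the U, starting at the first corner
- piece5: copper bar, 16 mm wide, 3 mm thick, 56.5 mm long along its x axis (x points the way the fingertip travels). Origin: centre of its top face, z up, 47 mm above the table when not pressed, at x = 62, y = -29.75 mm in the trainer's frame; second half of the cross leg, ending at the second corner
- piece6: copper bar, 16 mm wide, 3 mm thick, 48 mm long along its x axis (x points the way the fingertip travels). Origin: centre of its top face, z up, 47 mm above the table when not pressed, at x = 26, y = -50 mm in the trainer's frame; it starts at the second corner
- piece7: copper bar, 16 mm wide, 3 mm thick, 48 mm long along its x axis (x points the way the fingertip travels). Origin: centre of its top face, z up, 47 mm above the table when not pressed, at x = -25, y = -50 mm in the trainer's frame; its free end, cut square, is the end of the strip
- spool: small solder spool, 32 mm across, 30 mm high, standing loose on the trainer's case inside the U, its top 60 mm above the table. Origin: centre of its underside. To be left alone
- tin: flat round brass tin, 56 mm across, 16 mm high, lying on the table near the trainer. Origin: centre of its underside. To be left alone
- phone: black phone, 150 (x) by 74 (y) by 9 mm, lying on the table near the trainer. Origin: centre of its underside. To be left alone
- tweezers: steel tweezers, 120 mm long (x), about 14 mm wide, 8 mm high, lying on the table near the trainer. Origin: centre of its underside. To be left alone

How it is judged (in metres and radians):
On the way, in this order (a step that is already met when the one before it is completed fails the run):
1. the fingers touch the round pad (piece 1) (contact force between the fingers and piece1 above 0.2 N), for 0.05 s.
2. then the fingers touch piece 2, having left piece 1 (contact force between the fingers and piece2 above 0.2 N and contact force between the fingers and piece1 below 0.05 N), for 0.05 s.
3. then the fingers touch piece 3, having left piece 2 (contact force between the fingers and piece3 above 0.2 N and contact force between the fingers and piece2 below 0.05 N), for 0.05 s.
4. then the fingers touch piece 4, having left piece 3 (contact force between the fingers and piece4 above 0.2 N and contact force between the fingers and piece3 below 0.05 N), for 0.05 s.
5. then the fingers touch piece 5, having left piece 4 (contact force between the fingers and piece5 above 0.2 N and contact force between the fingers and piece4 below 0.05 N), for 0.05 s.
6. then the fingers touch piece 6, having left piece 5 (contact force between the fingers and piece6 above 0.2 N and contact force between the fingers and piece5 below 0.05 N), for 0.05 s.
7. then the fingers touch the square-cut last piece (piece 7), having left piece 6 (contact force between the fingers and piece7 above 0.2 N and contact force between the fingers and piece6 below 0.05 N), for 0.05 s.
At the end, for the whole second after the job is handed in: All seven pieces have been touched in order from the round pad; the strip is sprung back up (within 1.5 mm); the trainer lies flat, still and within 20 mm of where it was; spool (upright), tin, phone and tweezers are within 20 mm of where they were (value of joint strip below 0.0015 m and distance of each of trainer, spool, tin, phone, tweezers from where it was at the start of the episode below 0.02 m and angle between trainer's own z axis and vertical below 0.05 rad and linear speed of trainer below 0.02 m/s and angle between spool's own z axis and vertical below 0.1 rad).
It fails at once if the strip is pressed down to its stop (more than 9 mm) (value of joint strip above 0.009 m).
It fails at once if the trainer is lifted (more than 8 mm) or shifted more than 20 mm (height (world z) of trainer above 0.008 m or distance of trainer from where it was at the start of the episode above 0.02 m).
It fails at once if the spool, tin, phone or tweezers are moved more than 20 mm (distance of any of spool, tin, phone, tweezers from where it was at the start of the episode above 0.02 m).
It also fails if it takes over 42 s, if anything falls off the work surface, if the arm or the gripper's body presses on something with over 40 N, if the wrist force passes 120 N, or if a joint passes its speed limit or range.

### The arm

A 6-joint arm with a two-finger parallel gripper is mounted at the origin on the work surface. World frame = base frame: x ahead of the robot, y to its left, z up, the work surface at z = 0. Lengths are in mm, angles in rad, forces in N, time in s.
With the tool pointing down it reaches from about 350 to 925 mm from the base axis. Payload 6.4 kg.
Tool frame: the origin (TCP) lies between the finger pads; the fingertips stand 17 mm ahead of it and the grasp point (between the pads) lies 2 mm behind it; z points along the fingers, y is the line along which they close (so a half turn about z gives the same grasp; the last joint's range is limited). The gripper opens to 85 mm and grips with 20 to 120 N. Pads are 22 mm wide; open, the fingers measure 114 mm over their backs; the gripper's body (76 mm by 85 mm) begins 54 mm behind the grasp point. The pads swing forward as they close: fully open they stand 13 mm farther back than shut.
Start: joints at [0.95, 0.245, 1.558, -0, 1.339, -0.174], TCP at [280.852, 586.205, 248.29] pointing down, gripper open.
Joint ranges: [-3.13, 3.13], [-1.02, 2.26], [0.13, 2.54], [-0.95, 4.09], [0.21, 2.88], [-2.74, 2.74]. Speed limits (rad/s): [2.57, 2.57, 3.14, 3.14, 3.14, 3.14].

### API

Orientations are given as a unit quaternion [x, y, z, w].
In Python, from bench import arm gives the robot as it stands. Calls block until the motion is done:
- arm.goto(position, orientation): joint-space move of the TCP to a pose.
- arm.move_straight(position, rotation=None, vel=150, f_stop=None): straight line of the TCP; rotation=None keeps the orientation; vel is the mean speed in mm/s. With f_stop (N) it stops when the force on the tool has changed by that much, and returns True; else False.
- arm.move_j(angles): joint-space move.
- arm.ungrasp() and arm.close(force=None): open the fingers fully, or close them until they stop; force is the grip in N (None keeps the last).
- arm.dwell(seconds).
- arm.inverse_kinematics(position, orientation): joint angles nearest the present ones, or None.
- arm.state(): the state.
- arm.read_camera(name): name is "scene" or "top" or "wrist"; returns (picture, depth): 420x560x3 uint8, red, green, blue; 420x560 float32, mm along the optical axis (not along the pixel's ray), 0 where there is no reading.
- arm.calibration(name): a dict with "camera_matrix" (3x3 intrinsics, pixels), "dist_coeffs" ([k1, k2, p1, p2, k3] as OpenCV has them; the pictures are not rectified), "extrinsics" (4x4, takes a point from world to camera coordinates). Camera axes: x right, y up, looking along -z (the intrinsics and any distortion apply to the point x, -y, -z); pixel columns grow to the right and rows downward; lengths in mm; the calibration is good to about 2 mm. A picture is of the moment at which its call begins: read the wrist's pose just before it. calibration takes no time and is no camera call; for the wrist camera it gives the pose at the moment of the call.
A pose or a line that the arm cannot do raises arm.Unreachable and nothing moves.
- arm.sign_off(): hands the job in; it is judged then, once.
The state is a dict: "time": time; "qpos": joint angles; "joint_vel": joint speeds; "joint_efforts": joint torques, N m; "tcp_pos": TCP position; "orientation": TCP orientation; "contact_force": force on the tool from outside, world axes, zero at the start; "torque": the same for the moment, N m; "finger_gap": finger opening in mm; "gripper_force": force on a finger pad.
Only numpy, scipy, OpenCV 4.12 (cv2) and the standard library are available. Lean on these libraries where they do the work, as an engineer would, in place of code of your own. Each camera call takes 0.05 s, during which the arm holds its last target. There are 200 camera calls.

## Working session

There is one attempt and no reset: what is moved stays moved. The work goes in short steps, each a Python script; the robot and the scene stay as the last script left them, time stands still between calls to the robot, and variables do not carry over. Pictures are saved under pics/ and viewed, at most 10 in all, crops included, and the job is handed in when it is done.

```bash
ls; mkdir -p pics; python3 - <<'E'
from bench import arm
import cv2,numpy as np
for n in("top","scene"):
    p,d=arm.read_camera(n); c=arm.calibration(n)
    cv2.imwrite(f"pics/{n}.png",p[:,:,::-1]); np.savez(f"{n}.npz",p=p,d=d,K=c["camera_matrix"],D=c["dist_coeffs"],E=c["extrinsics"])
    print(n,c)
s=arm.state();print(s)
E
```

```text
pics
top {'camera_matrix': array([[399.96721471,   0.        , 288.1870137 ],
       [  0.        , 399.96721471, 207.01859735],
       [  0.        ,   0.        ,   1.        ]]), 'dist_coeffs': array([-0.04403963,  0.        ,  0.        ,  0.        ,  0.        ]), 'extrinsics': array([[-1.32401270e-02, -9.99590049e-01, -2.53856795e-02,
         6.28014059e+01],
       [ 9.92176886e-01, -1.62852922e-02,  1.23773247e-01,
        -5.77811714e+02],
       [-1.24135920e-01, -2.35483109e-02,  9.91985761e-01,
        -6.36518668e+02],
       [ 0.00000000e+00,  0.00000000e+00,  0.00000000e+00,
         1.00000000e+00]])}
scene {'camera_matrix': array([[513.27382603,   0.        , 279.24548114],
       [  0.        , 513.27382603, 212.88438421],
       [  0.        ,   0.        ,   1.        ]]), 'dist_coeffs': array([0.06661981, 0.        , 0.        , 0.        , 0.        ]), 'extrinsics': array([[-5.30845407e-01,  8.47309889e-01,  1.64044323e-02,
         2.66487612e+02],
       [-5.15976867e-01, -3.38497577e-01,  7.86884530e-01,
         2.59357028e+02],
       [ 6.72287904e-01,  
[... 183 characters left out ...]
272e-01,  2.45744369e-01,  1.55890731e+00, -3.39974610e-05,
        1.33867987e+00, -1.74116451e-01]), 'joint_vel': array([-1.59684243e-03, -2.91635433e-03, -8.40302759e-04,  1.01832382e-03,
        4.48851290e-05, -9.15390474e-04]), 'joint_efforts': array([-2.82693627e-04, -4.30675721e+01, -3.27126896e+01, -2.13078606e-04,
        2.89976437e-03,  4.68133351e-06]), 'tcp_pos': array([280.57498763, 585.79980911, 247.28222732]), 'orientation': array([ 2.21534501e-01,  9.75152146e-01, -8.08057564e-04, -3.21332250e-04]), 'contact_force': array([ 0.46402959, -0.03142305, -0.44784925]), 'torque': array([-0.02090501,  0.08324485,  0.00151088]), 'gripper_force': 0.0, 'finger_gap': 85.43364067161347}
```

View pics/top.png

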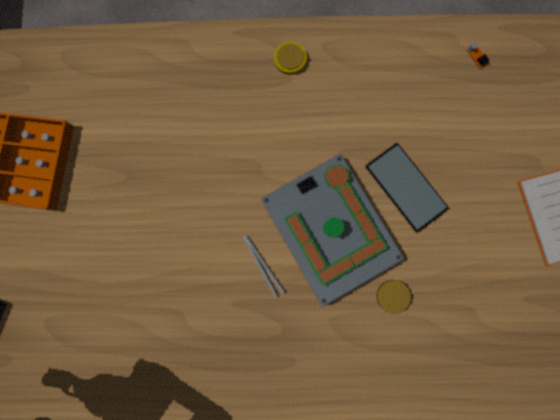

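View pics/scene.png

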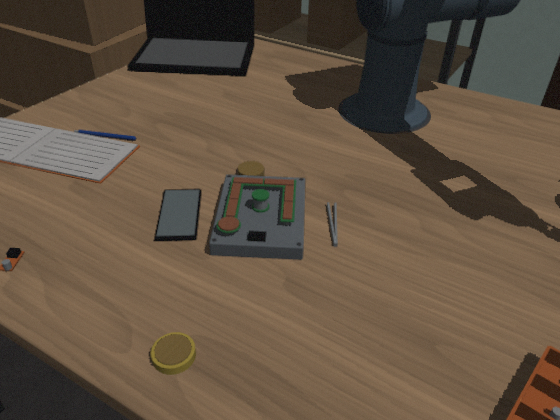

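The top view shows the trainer centred near (333,228), with the round pad at (338,176). The U runs down the right side to a corner at about (385,245), then along the bottom to about (325,278). The square end is at about (293,215), and the spool is at (334,228). The phone, tin and tweezers all lie off the case. Next I fit the trainer pose from the copper in both images.

```bash
cat > fit.py <<'E'
import numpy as np,cv2
from scipy.optimize import minimize
F=np.diag([1.,-1,-1])
def proj(c,P):
    R=F@c["E"][:3,:3];t=F@c["E"][:3,3]
    return cv2.projectPoints(np.asarray(P,float),cv2.Rodrigues(R)[0],t,c["K"],c["D"])[0][:,0]
def unproj(c,uv,z):
    R=F@c["E"][:3,:3];t=F@c["E"][:3,3]
    r=np.c_[cv2.undistortPoints(np.float64(uv).reshape(-1,1,2),c["K"],c["D"])[:,0],np.ones(len(uv))]@R
    o=-R.T@t
    return o+r*((z-o[2])/r[:,2])[:,None]
a=np.linspace(0,2*np.pi,40)
polys=[np.c_[-70+18*np.cos(a),50+18*np.sin(a)]]
for x,y,w,h in[(-25,50,48,16),(26,50,48,16),(62,29.75,16,56.5),(62,-29.75,16,56.5),(26,-50,48,16),(-25,-50,48,16)]:
    polys.append(np.array([[x-w/2,y-h/2],[x+w/2,y-h/2],[x+w/2,y+h/2],[x-w/2,y+h/2]]))
def world(q,P,z=47):
    c,s=np.cos(q[2]),np.sin(q[2]); P=np.asarray(P,float)
    return np.c_[P@np.array([[c,s],[-s,c]])+q[:2],np.full(len(P),z)]
E
python3 - <<'E'
from fit import *
C={n:dict(np.load(n+".npz")) for n in("top","scene")}
box={"top":(255,145,410,310),"scene":(205,172,312,262)}
M={}
for n,c in C.items():
    p=c["p"].astype(int);r,g,b=p[...,0],p[...,1],p[...,2]
    h=cv2.cvtColor(c["p"],cv2.COLOR_RGB2HSV)
    m=((h[...,0]<13)&(h[...,1]>100)&(r>60)).astype(np.float32)
    x0,y0,x1,y1=box[n];k=np.zeros_like(m);k[y0:y1,x0:x1]=1;M[n]=m*k
    print(n,M[n].sum()); cv2.imwrite(f"pics/m_{n}.png",M[n]*255)
def render(c,q):
    im=np.zeros((420,560),np.uint8)
    for P in polys:
        u=proj(c,world(q,P)); cv2.fillPoly(im,[np.round(u*256).astype(np.int32)],255,cv2.LINE_AA,8)
    return cv2.GaussianBlur(im/255.,(0,0),1.2)
B={n:cv2.GaussianBlur(m.astype(float),(0,0),1.2) for n,m in M.items()}
def cost(q,ns): return sum(((render(C[n],q)-B[n])**2).sum()/B[n].sum() for n in ns)
u=lambda x,y,z=47:unproj(C["top"],[[x,y]],z)[0]
pad=u(338,176);cor=u(385,245);d=cor-pad
yaw=np.arctan2(d[1],d[0]);q0=np.array([*pad[:2],yaw]);q0[:2]-=world([0,0,yaw],[[-70,50]])[0,:2]
print("init",q0)
for ns in(["top"],["scene"],["top","scene"]):
    best=min((minimize(cost,q0+np.r_[0,0,e],(ns,),method="Nelder-Mead",options=dict(initial_simplex=q0+np.r_[0,0,e]+np.array([[0,0,0],[8,0,0],[0,8,0],[0,0,.1]]))) for e in(-.08,.08)),key=lambda r:r.fun)
    print(ns,best.x,best.fun)
q=best.x;np.save("q.npy",q)
s=u(334,228,60);cc,ss=np.cos(q[2]),np.sin(q[2]);dd=s[:2]-q[:2]
print("spool local",cc*dd[0]+ss*dd[1],-ss*dd[0]+cc*dd[1],"tin",u(394,296,16),"ends",world(q,[[-70,50],[62,50],[62,-50],[-40,-50]]))
for n in C:
    im=cv2.resize(C[n]["p"][:,:,::-1],None,fx=4,fy=4)
    for P in polys: cv2.polylines(im,[np.round(proj(C[n],world(q,P))*4+2).astype(int)],True,(255,255,0),1)
    x0,y0,x1,y1=[4*v for v in box[n]];C[n]=cv2.resize(im[y0:y1,x0:x1],(400,400))
cv2.imwrite("pics/fit.png",np.hstack(list(C.values())))
E
```

```text
top 1554.0
scene 1018.0
init [542.3232343  -25.09604887  -2.57712814]
['top'] [542.78007685 -18.96945043  -2.64669407] 0.25687150177401785
['scene'] [539.55127893 -17.6837445   -2.64024002] 0.06719423144918711
['top', 'scene'] [541.77325099 -17.73062857  -2.62019743] 0.33952404845444695
spool local 2.05989700942176 1.0425921323586915 tin [ 427.15740425 -121.72368936   16.        ] ends [[627.37652912 -26.22055049  47.        ]
 [512.91601905 -91.96849064  47.        ]
 [463.10697348  -5.25598302  47.        ]
 [551.55373126  45.54924347  47.        ]][ WARN:0@0.821] global loadsave.cpp:1063 imwrite_ Unsupported depth image for selected encoder is fallbacked to CV_8U.
```

View pics/fit.png

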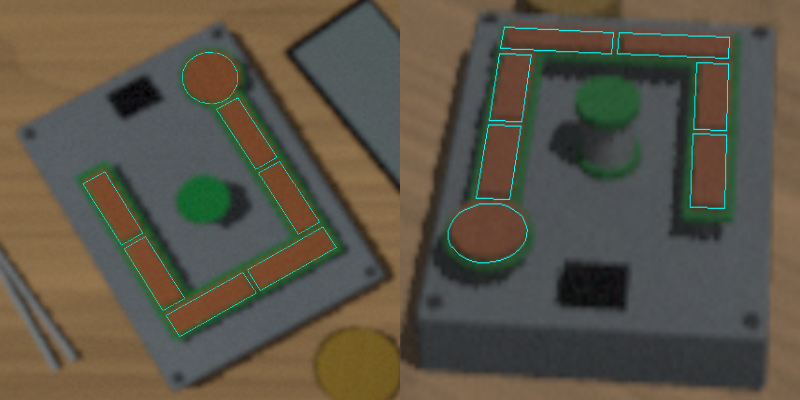

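The fit overlays the copper to about 2 mm in both views, and the spool stands near the middle of the case. I close the fingers and touch down on the pad.

```bash
cat > h.py <<'E'
from bench import arm
from fit import *
from scipy.spatial.transform import Rotation as Ro
q=np.load("q.npy")
def ori(k):
    a=q[2]+k*np.pi/2
    x=np.r_[np.cos(a),np.sin(a),0];z=np.r_[0,0,-1.]
    return Ro.from_matrix(np.c_[x,np.cross(z,x),z]).as_quat()
def pt(x,y,z): return world(q,[[x,y]],z)[0]
E
python3 - <<'E'
from h import *
c=[(k,arm.inverse_kinematics(pt(-72,50,110),ori(k))) for k in range(4)]
for k,j in c: print(k,None if j is None else np.round(j,2))
k=min((x for x in c if x[1] is not None),key=lambda x:abs(x[1][5]))[0]
np.save("o.npy",ori(k))
arm.close(20)
arm.goto(pt(-72,50,110),ori(k)); s=arm.state(); print(k,s["time"],s["tcp_pos"],pt(-72,50,110),s["contact_force"],s["finger_gap"])
arm.move_straight(pt(-72,50,72),vel=60);arm.dwell(.2); s=arm.state(); print(s["tcp_pos"],s["contact_force"])
r=arm.move_straight(pt(-72,50,59),vel=8,f_stop=1.3); s=arm.state(); print(r,s["time"],s["tcp_pos"],s["contact_force"],s["orientation"])
p,_=arm.read_camera("scene"); cv2.imwrite("pics/t.png",cv2.resize(p[120:300,150:390,::-1],None,fx=3,fy=3))
E
```

```text
0 [-0.22  0.35  1.7  -0.    1.09 -2.31]
1 [-0.22  0.35  1.7  -0.    1.09  2.4 ]
2 [-0.22  0.35  1.7  -0.    1.09  0.83]
3 [-0.22  0.35  1.7  -0.    1.09 -0.74]
3 3.4083 [629.23180986 -24.36552411 110.19406645] [629.11077927 -25.22436958 110.        ] [0.01862224 0.66831296 0.55494517] -0.11005785017613721
[629.4806149  -25.3065096   72.57797031] [ 0.37901949  1.11962464 -0.0245549 ]
True 5.4583 [628.99388106 -25.20767018  62.81283679] [ 2.08831391 -0.0954114   1.68520897] [ 5.00977716e-01  8.65460174e-01 -2.97475710e-05 -1.24634706e-04]
```

View pics/t.png

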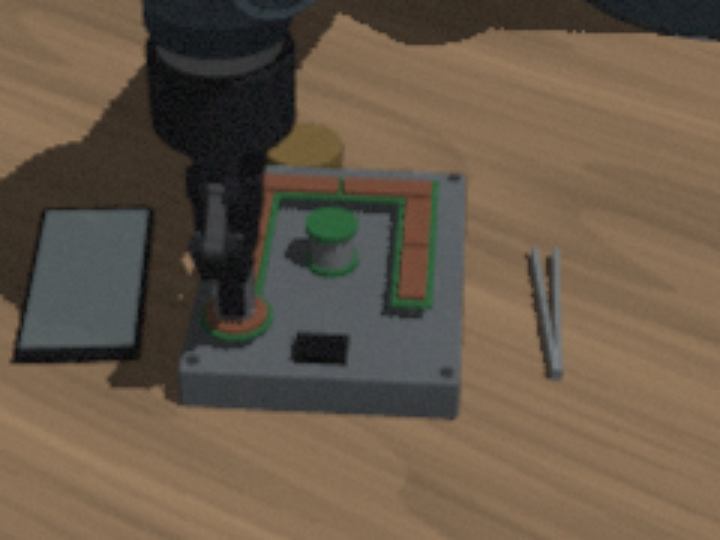

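The fingertips are on the round pad, at about (235,310) in the crop, with the other objects untouched. Contact was at TCP z of about 63, as expected. I press to about 3.5 mm and start the first leg, checking height and force.

```bash
cat >> h.py <<'E'
def rd(n=6):
    v=[]
    for _ in range(n):
        s=arm.state();v.append(np.r_[s["tcp_pos"],s["contact_force"]]);arm.dwell(.02)
    return s["time"],np.round(np.mean(v,0),2)
E
python3 - <<'E'
from h import *
arm.move_straight(pt(-72,50,60.5),vel=8); arm.dwell(.1); print(rd())
for x in(-45,-20,26): arm.move_straight(pt(x,50,60.5),vel=35); print(x,pt(x,50,60.5),rd())
E
```

```text
(6.0917, array([ 6.2904e+02, -2.5200e+01,  6.0500e+01, -5.9000e-01,  3.9000e-01,
        2.6200e+00]))
-45 [605.69840221 -38.67281188  60.5       ] (7.1167, array([ 6.0529e+02, -3.8900e+01,  6.0280e+01, -6.0000e-01, -1.6800e+00,
        2.5000e+00]))
-20 [584.02027531 -51.12507327  60.5       ] (8.0833, array([583.57, -51.32,  60.27,  -1.23,  -1.26,   2.81]))
26 [544.1325218  -74.03723424  60.5       ] (9.65, array([ 5.4403e+02, -7.4090e+01,  6.0410e+01,  3.8000e-01, -2.5000e-01,
        2.7300e+00]))
```

Steady at about 2.7 N with z on target, so I continue round both corners, then lift and check.

```bash
python3 - <<'E'
from h import *
for x,y in[(62,50),(62,20),(62,-28),(62,-50),(26,-50),(-15,-50),(-38,-50)]:
    arm.move_straight(pt(x,y,60.5),vel=35); print(x,y,rd())
arm.move_straight(pt(-38,-50,140),vel=60); arm.dwell(.2); print(rd())
p,_=arm.read_camera("scene"); a=p[120:300,150:390]; b=np.load("scene.npz")["p"][120:300,150:390]
cv2.imwrite("pics/e.png",cv2.resize(np.hstack([b,a])[:,:,::-1],(800,300)))
E
```

```text
62 50 (10.925, array([512.69, -92.07,  60.37,  -0.52,  -1.15,   2.73]))
62 20 (12.0333, array([497.71, -65.55,  60.28,   0.6 ,   1.96,   3.17]))
62 -28 (13.6583, array([ 4.7399e+02, -2.4240e+01,  6.0410e+01,  7.9000e-01,  1.7000e-01,
        2.7000e+00]))
62 -50 (14.5333, array([462.62,  -4.73,  60.23,  -0.56,   1.67,   3.08]))
26 -50 (15.8083, array([4.9456e+02, 1.2770e+01, 6.0660e+01, 4.0000e-02, 1.1200e+00,
       2.8700e+00]))
-15 -50 (17.2333, array([ 5.3002e+02,  3.3160e+01,  6.0630e+01, -2.0000e-01,  1.1000e-01,
        2.4100e+00]))
-38 -50 (18.1417, array([550.4 ,  44.77,  60.81,   1.18,   1.27,   2.5 ]))
(19.9167, array([ 5.4970e+02,  4.4560e+01,  1.3976e+02,  7.0000e-02,  3.0000e-02,
       -1.7000e-01]))
```

View pics/e.png

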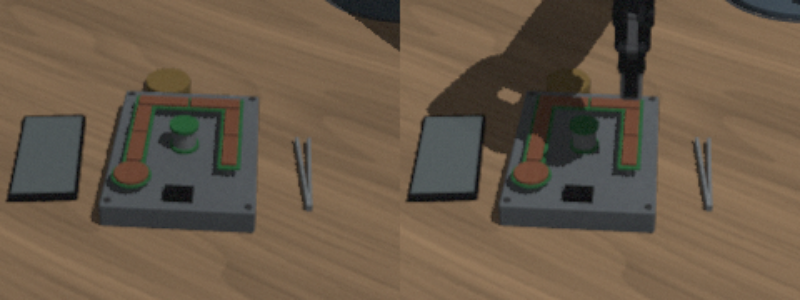

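The before and after views match: trainer, spool, tin, phone and tweezers are unmoved, the spool (584,135) is upright, and the gripper is clear above the strip. Contact was about 2.4 to 3.2 N at every stop I checked, so I hand in.

```bash
python3 -c "
from bench import arm
print(arm.sign_off())"
```

```text
the job is handed in; nothing more can be done
None
```

I ran the fingertips over all seven pieces in order at about 2.4–3.2 N, lifted clear with nothing visibly moved, and handed the job in at about 20 s; the hand-in returned no verdict.

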